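# Shut and lock the access panel of a drive housing

### The job

Lock the access panel of the blue drive housing: push the standing panel down with the fingers until it lies fully shut, then set a fingertip in the slot of its red quarter-turn fastener and turn it a quarter turn clockwise, as seen from above, right to its stop. Only push with the fingers: do not open the panel any further, and leave the spool, tins and other loose things round the housing where they are.

Things in the scene. Friction and masses are not known exactly. Their poses are not given: they have to be found in the camera images.
- housing: Blue sheet-metal drive housing, 150 (x) x 190 (y) x 70 mm high, bolted to the bench by four small feet; open on top, with an aluminium access panel hinged along its +x side. Origin: centre of its underside; z up. Its -x side is the front, where the panel's free edge comes down; it looks roughly to the robot's right. Place and yaw vary.
- panel (a joint): Opening angle of the panel (rad): 0 = shut (on the housing's rim, a hard stop), grows as the free edge rises, at most 1.5; starts at 0.5 to 0.95. A stiff hinge: the panel stays where it is left; pushing it down near the free edge takes about 2 to 6 N.
- panel_hinge (a point): Middle of the panel's hinge line, in the plane of its upper face (74 mm above the bench). The hinge line runs along y of the housing and of this point. Turns with the panel: x points from the free edge to the hinge, z is the normal of the upper face. The panel is 4 mm thick, 184 mm wide along y.
- panel_edge (a point): Middle of the panel's free edge, on its upper face, 145 mm from panel_hinge; same axes. When shut: 74 mm above the bench, at the housing's front. A dark steel collar ring (outer diameter 109, inner 98, 19 mm above the face) stands on the face, centred 82 mm from the hinge line, so the plate is bare near its two front corners.
- fastener (a joint): Turn of the fastener (rad): 0 = released (slot along the housing's y), grows clockwise from above, 1.571 = locked, a hard stop (slot along the housing's x, pawl under the front lip). Starts at 0 to 0.25, where the pawl clears the lip as the panel shuts. It stays where it is left; turning takes about 0.12 N m: some 5 N pushed sideways 25 mm off the axis.
- slot (a point): Centre of the fastener's round red head, on its axis, level with its top: 18 mm above the panel's face, 92 mm above the bench when shut. The head, 95 mm across, turns inside the collar, level with it. A straight slot crosses it through the centre along this point's y: 38 mm wide, 14 mm deep, 95 mm long (its ends closed by the collar); dark floor, red walls.
- slot_mark (a point): White mark on the slot's floor at the end over the pawl, given at the level of the head's top, 40 mm from point slot along the slot. At 0 it points to the housing's -y side (white index mark on the panel), locked to the front, -x (green index mark).
- spool_1: Loose bystander: wooden spool of pale thread, 42 mm across, 55 mm high, standing beside the housing's hinge side. Origin under its centre.
- tin_red: Loose bystander: flat red tin, 63 mm across, 19 mm high, lying near the housing's front. Origin under its centre.
- jar_blue: Loose bystander: blue lidded jar, 79 mm across, 70 mm high. Origin under its centre.
- tin_yellow: Loose bystander: open yellow tin of scraps, 97 mm across, 47 mm high. Origin under its centre.
- tin_black: Loose bystander: flat black tin, 89 mm across, 27 mm high. Origin under its centre.
- pincers: Loose bystander: steel pincers, 164 mm long, 18 mm high, lying flat. Origin under the centre.
- tack_box: Loose bystander: rusty square tin box, 69 mm wide, 60 mm high. Origin under its centre.

How it is judged:
By the outcome, as a careful person would: the job done as asked, in the order asked, and still so for the second after the job is handed in, with the robot touching nothing.
It also fails if it takes over 42 s, if anything falls off the work surface, if the arm or the gripper's body presses on something with over 40 N, if the wrist force passes 120 N, or if a joint passes its speed limit or range.

### The arm

A 6-joint arm with a two-finger parallel gripper is mounted at the origin on a cart in front of the work surface, level with it; the furniture and walls round the work are solid. World frame = base frame: x ahead of the robot, y to its left, z up, the work surface at z = 0. Lengths are in m, angles in rad, forces in N, time in s.
With the tool pointing down it reaches from about 0.3 to 0.775 m from the base axis. Payload 14.6 kg.
Tool frame: the origin (TCP) lies at the very end of the fingers, on their centre line; the grasp point (between the pads) lies 19 mm behind it; x points along the fingers, z is the direction in which the jaws open and shut, and the axes are right-handed (so a half turn about x gives the same grasp; the last joint's range is limited). The gripper opens to 94 mm and grips with 3 to 60 N. Pads are 16 mm wide; open, the fingers measure 119 mm over their backs; the gripper's body (75 mm by 177 mm) begins 78 mm behind the grasp point.
Start: joints at [-1.342, 0.3, 1.521, -0, 1.321, -0.067], TCP at [0.16, -0.526, 0.205] pointing down, gripper open.
Joint ranges: [-3.03, 3.03], [-0.79, 2.21], [0.23, 2.52], [-1.04, 4.18], [0, 3.07], [-2.55, 2.55]. Speed limits (rad/s): [2.22, 2.22, 2.57, 3.14, 3.14, 3.14].

### API

Orientations are given as a unit quaternion [x, y, z, w].
In Python, from rig import state, read_camera, sign_off gives the robot as it stands.
- The arm moves only by the shell command python3 -m pendant 'ROWS' [OPENING] [FORCE]. ROWS is JSON, a list of rows, each a list of 6 numbers: the shift along the tool's x, y, z in m, then the turn, a rotation vector about the tool's x, y, z in rad. In form: [[dx, dy, dz, wx, wy, wz], ...]. A call has exactly 10 rows; each row is the pose to reach, as a shift and turn from the pose measured when the call began, along the tool's axes at that moment; what a row does not reach only later rows make up. A row lasts 1/8 s, in which the tool goes at most 62.5 mm and 10.7 degrees, less where a joint would pass 70% of its speed; a pose out of reach is approached as far as the arm can. A call with a gripper value outside its range is refused whole. OPENING is the closure, from 0 (fully open) to 1 (shut), set as the call begins (- or left out, the last holds). The fingers move at their own pace and stop on an object; FORCE is the grip in N (left out, the last holds). Time passes only in rows, so rows that repeat a pose let the fingers close, or fill a call up. It gives the time, the measured TCP pose, the force and the opening at its end, in the units of the state.
- state(): the state, without advancing time (a new reading comes with each control period).
- read_camera(name): name is "scene" or "top"; returns a dict with "color" (480x640x3 uint8, blue, green, red), "fx", "fy", "cx", "cy" (pixels), "cam_to_world" (4x4, takes a point from camera to world coordinates). Camera axes: x right, y up, looking along -z (the intrinsics and any distortion apply to the point x, -y, -z); pixel columns grow to the right and rows downward; lengths in m; the calibration is good to about 2 mm. A picture is of the moment at which its call begins. There is no depth.
- sign_off(): hands the job in, once; it reports no verdict.
The state is a dict: "t": time; "joint_pos": joint angles; "joint_velocities": joint speeds; "joint_efforts": joint torques, N m; "tool_pos": TCP position; "tool_rot": TCP orientation; "wrist_force": force on the tool from outside, world axes, zero at the start; "ft_torque": the same for the moment, N m; "gripper_width": finger opening in m.
Only numpy, scipy, OpenCV 4.12 (cv2) and the standard library are available. Lean on these libraries where they do the work, as an engineer would, in place of code of your own. Each camera call takes 0.05 s, during which the arm holds its last target.

## Working session

There is one attempt and no reset: what is moved stays moved. The work goes in short steps, Python scripts to look and compute and a shell command to move; the robot and the scene stay as the last step left them, time stands still between calls to the robot, and variables do not carry over. Pictures are saved under pics/ and viewed, and the job is handed in when it is done.

```bash
mkdir -p pics; ls; python3 - <<'E'
from rig import state, read_camera
import cv2
for n in("scene","top"):
    r=read_camera(n); cv2.imwrite(f"pics/{n}0.png",r["color"])
    print(n,{k:(v if k!="color" else v.shape) for k,v in r.items()})
print(state())
E
```

```text
pics
scene {'color': (480, 640, 3), 'fx': 606.169356612504, 'fy': 606.169356612504, 'cx': 322.3176476189708, 'cy': 246.73703831299912, 'cam_to_world': array([[ 0.99797517,  0.0459578 , -0.04397096,  0.39678289],
       [-0.06330912,  0.78431423, -0.6171249 , -1.11422541],
       [ 0.00612535,  0.61865909,  0.78563567,  1.44164183],
       [ 0.        ,  0.        ,  0.        ,  1.        ]])}
top {'color': (480, 640, 3), 'fx': 512.2994797788588, 'fy': 512.2994797788588, 'cx': 319.4291047110243, 'cy': 240.2252712344196, 'cam_to_world': array([[-7.52871360e-03,  9.79951069e-01, -1.99096007e-01,
         2.43439270e-01],
       [-9.99970910e-01, -7.13439267e-03,  2.69788866e-03,
        -5.03406516e-02],
       [ 1.22336979e-03,  1.99110527e-01,  9.79976276e-01,
         1.25044650e+00],
       [ 0.00000000e+00,  0.00000000e+00,  0.00000000e+00,
         1.00000000e+00]])}
{'t': 0.1, 'joint_pos': array([-1.34159226e+00,  3.00395717e-01,  1.52149762e+00,  2.23607132e-05,
        1.32069848e+00, -6.65979770e-02]), 'joint_velocities': array([ 0.00215303, -0.00204222, -0.0029986 ,  0.00055905, -0.00059233,
        0.00107272]), 'joint_efforts': array([-3.67060784e-05, -5.32647943e+01, -3.53287590e+01,  7.08615454e-02,
        2.34680978e-02, -6.46499166e-05]), 'tool_pos': array([ 0.16028134, -0.52589095,  0.20496299]), 'tool_rot': array([ 0.42109612,  0.56848554, -0.42062709,  0.56795695]), 'wrist_force': array([-0.24586372,  0.31330505, -0.72925617]), 'ft_torque': array([ 0.03242041,  0.01319299, -0.03482198]), 'gripper_width': 0.09407349975779862}
```

View pics/scene0.png

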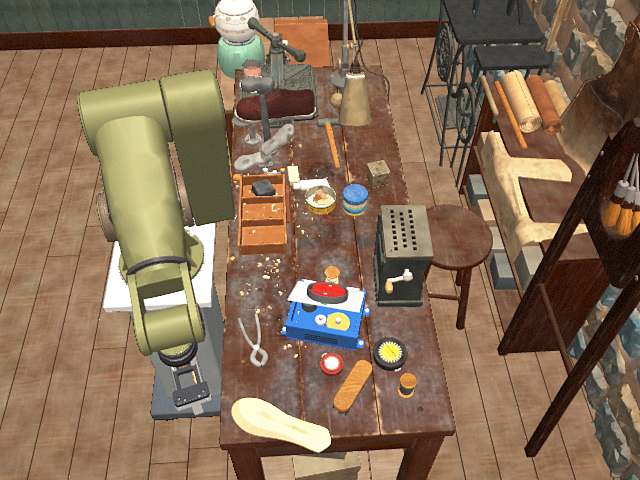

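View pics/top0.png

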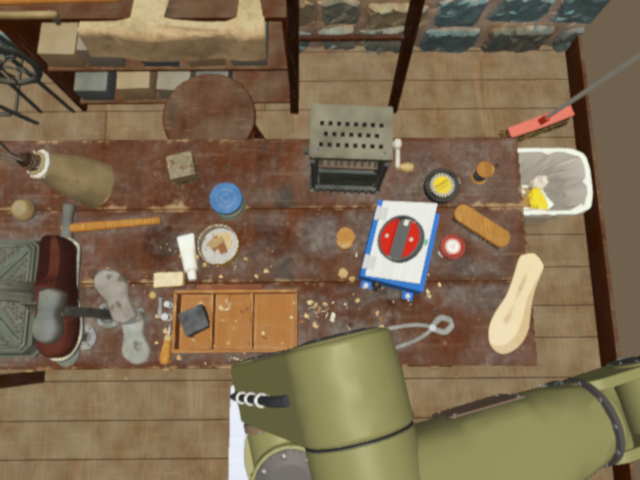

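```bash
python3 - <<'E'
import cv2
a=cv2.imread("pics/scene0.png")[255:365,260:420]; b=cv2.imread("pics/top0.png")[180:320,320:480]
cv2.imwrite("pics/s0z.png",cv2.resize(a,None,fx=5,fy=5,interpolation=cv2.INTER_CUBIC)); cv2.imwrite("pics/t0z.png",cv2.resize(b,None,fx=4,fy=4,interpolation=cv2.INTER_CUBIC))
E
```

```text
(no output)
```

View pics/s0z.png

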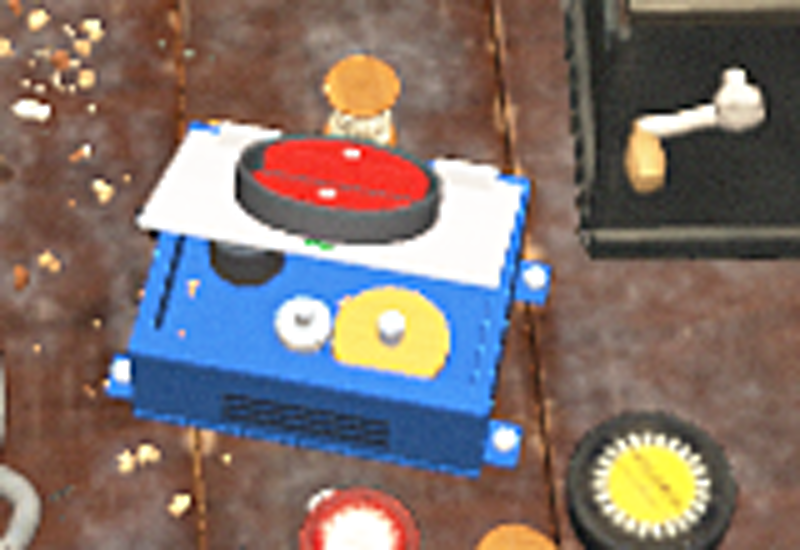

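View pics/t0z.png

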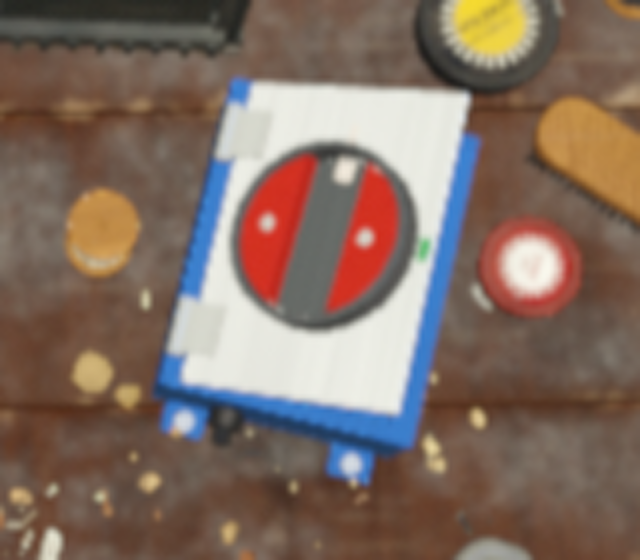

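```bash
cat > h.py <<'E'
import numpy as np, cv2
from scipy.optimize import least_squares
from scipy.spatial.transform import Rotation as R
CAM={'scene':(606.169356612504,322.3176476189708,246.73703831299912,np.array([[ 0.99797517,  0.0459578 , -0.04397096,  0.39678289],[-0.06330912,  0.78431423, -0.6171249 , -1.11422541],[ 0.00612535,  0.61865909,  0.78563567,  1.44164183],[0,0,0,1]])),
'top':(512.2994797788588,319.4291047110243,240.2252712344196,np.array([[-7.52871360e-03,  9.79951069e-01, -1.99096007e-01,2.43439270e-01],[-9.99970910e-01, -7.13439267e-03,  2.69788866e-03,-5.03406516e-02],[ 1.22336979e-03,  1.99110527e-01,  9.79976276e-01,1.25044650e+00],[0,0,0,1]]))}
def proj(c,P):
    f,cx,cy,M=CAM[c]; q=(np.asarray(P,float)-M[:3,3])@M[:3,:3]
    return np.array([cx+f*q[0]/-q[2], cy-f*q[1]/-q[2]])
def ray(c,u,v,z):
    f,cx,cy,M=CAM[c]; d=M[:3,:3]@np.array([(u-cx)/f,-(v-cy)/f,-1]); o=M[:3,3]
    return o+d*(z-o[2])/d[2]
def H(p,P):
    c,s=np.cos(p[2]),np.sin(p[2]); x,y,z=P
    return np.array([p[0]+c*x-s*y,p[1]+s*x+c*y,z])
def panel(p,x,y,z,a=None):   # x: distance from hinge toward edge, z above face
    a=p[3] if a is None else a; 
    return H(p,[p[5]-x*np.cos(a)-z*(-np.sin(a))*1, y, .074+x*np.sin(a)+z*np.cos(a)])
def slot(p,r,z=0,a=None,f=None): # point at r along slot towards mark
    f=p[4] if f is None else f
    return panel(p,.082+r*np.sin(f),-r*np.cos(f),.018+z,a)
E
cat > fit.py <<'E'
from h import *
T=lambda u,v:((u+.5)/4-.5+320,(v+.5)/4-.5+180)
S=lambda u,v:((u+.5)/5-.5+260,(v+.5)/5-.5+255)
obs=[('top',T(400,415),lambda p:panel(p,.145,.092,0)),('top',T(470,93),lambda p:panel(p,.145,-.092,0)),
('top',T(345,170),lambda p:slot(p,.04,-.014)),('top',T(318,233),lambda p:slot(p,0)),
('top',T(412,447),lambda p:H(p,[-.075,.095,.07])),('top',T(480,135),lambda p:H(p,[-.075,-.095,.07])),
('top',T(235,80),lambda p:H(p,[.075,-.095,.07])),('top',T(162,385),lambda p:H(p,[.075,.095,.07])),
('scene',S(145,220),lambda p:panel(p,.145,.092,0)),('scene',S(500,281),lambda p:panel(p,.145,-.092,0)),
('scene',S(135,352),lambda p:H(p,[-.075,.095,.07])),('scene',S(490,413),lambda p:H(p,[-.075,-.095,.07])),
('scene',S(340,177),lambda p:slot(p,0)),('scene',S(527,180),lambda p:H(p,[.075,-.095,.07]))]
f=lambda p:np.concatenate([proj(c,g(p))-np.array(o) for c,o,g in obs])
r=least_squares(f,[.23,-.2,1.4,.7,.1,.072],loss='soft_l1')
print(r.x.round(4)); print(f(r.x).reshape(-1,2).round(1))
np.save('p.npy',r.x)
E
python3 fit.py
```

```text
[ 0.4718 -0.243   1.3173  0.6127  0.0109  0.0694]
[[ 0.2 -0.3]
 [-0.2 -0.3]
 [-0.   0.4]
 [ 0.1 -0.5]
 [ 0.6  0.1]
 [-0.1  0.6]
 [-0.4 -0.5]
 [-0.3 -0.2]
 [-1.1  0.3]
 [ 0.   0.1]
 [-1.1  0.3]
 [-0.2  0.4]
 [ 0.2 -0.4]
 [ 0.9 -0.4]]
```

```bash
python3 - <<'E'
from h import *
p=np.load('p.npy')
r=R.from_quat([0.42109612,0.56848554,-0.42062709,0.56795695]).as_matrix(); print(r.round(3))
for u,v in((312,188),(382,192),(310,107),(392,107)): print('grater',ray('top',u,v,0).round(3),ray('top',u,v,.2).round(3))
for u,v in((380,303),(424,303),(380,207),(428,207)): print('grater s',ray('scene',u,v,0).round(3),ray('scene',u,v,.2).round(3))
print('slot shut',slot(p,0,0,0),'r26',slot(p,.026,0,0))
print('hx',H(p,[1,0,0])-H(p,[0,0,0]),'hy',H(p,[0,1,0])-H(p,[0,0,0]))
for a in(.613,.5,.4,.3,.2,.1,0):
  for y in (.07,-.07): print(a,y,panel(p,.132,y,0,a).round(4))
for n,u,v in(('spool',345,237),('tin',452,246),('black',440,185)): print(n,ray('top',u,v,.03).round(3))
E
```

```text
[[-0.     0.957  0.292]
 [ 0.001  0.292 -0.957]
 [-1.     0.    -0.001]]
grater [ 0.633 -0.036  0.   ] [ 0.571 -0.038  0.2  ]
grater [ 0.621 -0.214  0.   ] [ 0.561 -0.188  0.2  ]
grater [ 0.855 -0.032  0.   ] [ 0.757 -0.035  0.2  ]
grater [ 0.854 -0.247  0.   ] [ 0.756 -0.216  0.2  ]
grater s [ 0.627 -0.193  0.   ] [ 0.595 -0.321  0.2  ]
grater s [ 0.751 -0.2    0.   ] [ 0.702 -0.327  0.2  ]
grater s [0.672 0.169 0.   ] [ 0.634 -0.009  0.2  ]
grater s [0.825 0.16  0.   ] [ 0.766 -0.017  0.2  ]
slot shut [ 0.46865242 -0.2552291   0.092     ] r26 [ 0.49374898 -0.26202342  0.092     ]
hx [0.25079484 0.96804026 0.        ] hy [-0.96804026  0.25079484  0.        ]
0.613 0.07 [ 0.3944 -0.2628  0.1499]
0.613 -0.07 [ 0.5299 -0.2979  0.1499]
0.5 0.07 [ 0.3924 -0.2704  0.1373]
0.5 -0.07 [ 0.5279 -0.3055  0.1373]
0.4 0.07 [ 0.391  -0.276   0.1254]
0.4 -0.07 [ 0.5265 -0.3111  0.1254]
0.3 0.07 [ 0.3898 -0.2804  0.113 ]
0.3 -0.07 [ 0.5254 -0.3155  0.113 ]
0.2 0.07 [ 0.389  -0.2835  0.1002]
0.2 -0.07 [ 0.5245 -0.3186  0.1002]
0.1 0.07 [ 0.3885 -0.2854  0.0872]
0.1 -0.07 [ 0.524  -0.3205  0.0872]
0 0.07 [ 0.3883 -0.2861  0.074 ]
0 -0.07 [ 0.5239 -0.3212  0.074 ]
spool [ 0.499 -0.116  0.03 ]
tin [ 0.475 -0.375  0.03 ]
black [ 0.629 -0.355  0.03 ]
```

```bash
python3 -m pendant '[[0,0.035,-0.021,0.06,0,0],[0,0.075,-0.046,0.13,0,0],[0,0.113,-0.069,0.2,0,0],[0,0.151,-0.092,0.27,0,0],[0,0.189,-0.115,0.34,0,0],[0,0.227,-0.138,0.41,0,0],[0,0.264,-0.161,0.48,0,0],[0,0.29,-0.177,0.53,0,0],[0,0.302,-0.184,0.55,0,0],[0,0.302,-0.184,0.55,0,0]]' 1 20; python3 - <<'E'
from h import *
from rig import state,read_camera
s=state(); print(s['joint_pos'].round(3),s['wrist_force'].round(2)); print(R.from_quat(s['tool_rot']).as_matrix().round(3))
for n in("scene","top"): cv2.imwrite(f"pics/{n}1.png",read_camera(n)["color"])
a=cv2.imread("pics/scene1.png")[215:365,230:430]
cv2.imwrite("pics/s1z.png",cv2.resize(a,None,fx=4,fy=4,interpolation=cv2.INTER_CUBIC))
E
```

```text
t: 1.35
tool_pos: [0.3958, -0.2613, 0.2049]
tool_rot: [0.559, 0.434, -0.559, 0.433]
wrist_force: [-1.2, -0.2, -0.6]
gripper_width: 0.0007
[-6.610e-01  1.320e-01  1.727e+00  1.000e-03  1.284e+00  1.162e+00] [-1.16 -0.23 -0.62]
[[-0.001  0.968 -0.25 ]
 [ 0.001 -0.25  -0.968]
 [-1.    -0.001 -0.001]]
```

View pics/s1z.png

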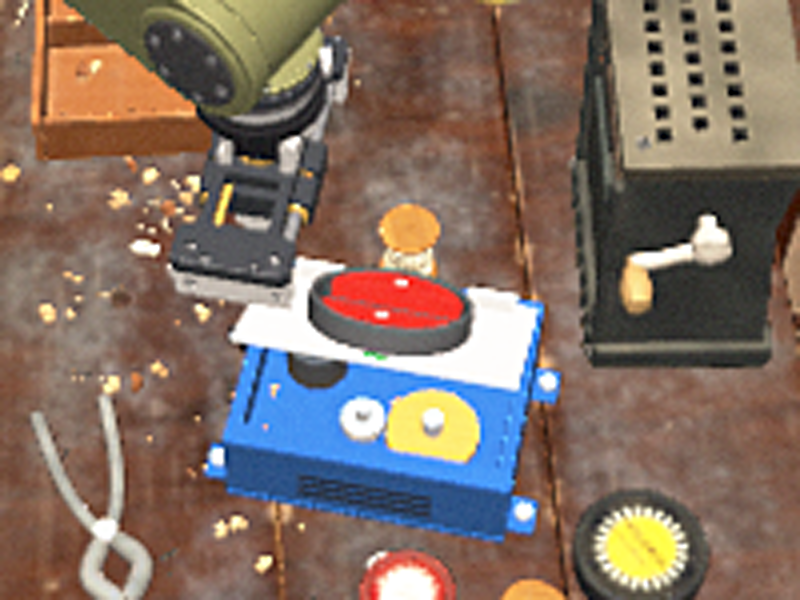

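View pics/top1.png

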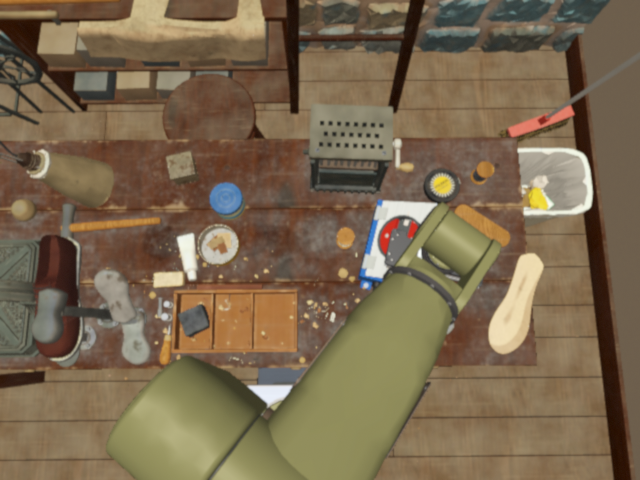

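```bash
python3 - <<'E'
from h import *
for z in(.205,.3,.38): print((proj('scene',[.3958,-.2613,z])-[230,215])*4, (proj('top',[.3958,-.2613,z])))
E
```

```text
[268.01161927 282.58040018] [420.64826804 268.06214613]
[263.69288608 190.61445263] [430.50240127 260.68532656]
[259.68850416 105.34250781] [440.41061633 253.26802125]
```

```bash
python3 -m pendant '[[0.02,0,-0.004,0,0,0],[0.04,0,-0.004,0,0,0],[0.05,0,-0.004,0,0,0],[0.056,0,-0.002,0,0,0],[0.062,0,0.001,0,0,0],[0.069,0,0.005,0,0,0],[0.077,0,0.009,0,0,0],[0.085,0,0.011,0,0,0],[0.093,0,0.013,0,0,0],[0.101,0,0.016,0,0,0]]'; python3 - <<'E'
from h import *
from rig import state,read_camera
cv2.imwrite("pics/scene2.png",read_camera("scene")["color"])
a=cv2.imread("pics/scene2.png")[215:365,230:430]
cv2.imwrite("pics/s2z.png",cv2.resize(a,None,fx=4,fy=4,interpolation=cv2.INTER_CUBIC))
E
```

```text
t: 2.7
tool_pos: [0.3911, -0.2774, 0.1033]
tool_rot: [0.559, 0.433, -0.559, 0.432]
wrist_force: [1.1, 1.7, 0.8]
gripper_width: 0.0004
```

View pics/s2z.png

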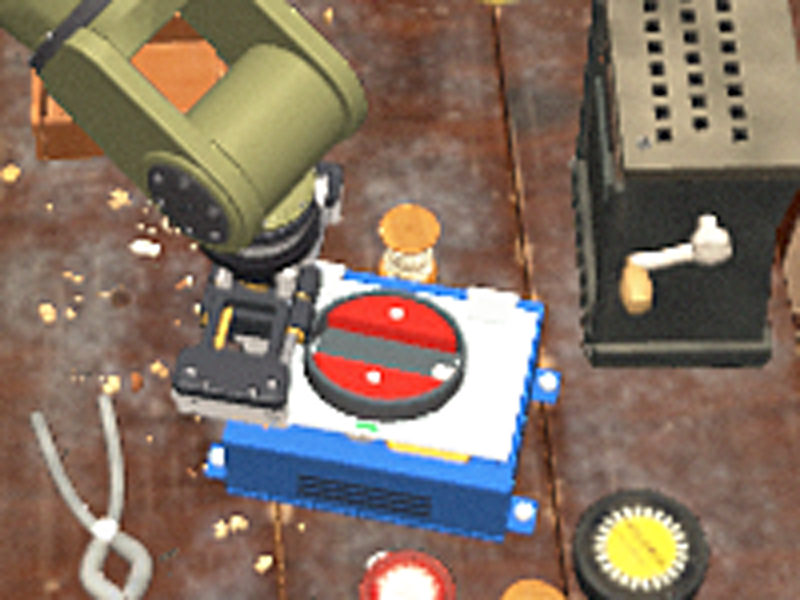

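```bash
python3 -m pendant '[[0.006,0,0.001,0,0,0],[0.012,0,0.002,0,0,0],[0.018,0,0.003,0,0,0],[0.023,0,0.003,0,0,0],[0.027,0,0.003,0,0,0],[0.029,0,0.003,0,0,0],[0.031,0,0.003,0,0,0],[0.032,0,0.003,0,0,0],[0.033,0,0.003,0,0,0],[0.033,0,0.003,0,0,0]]'; python3 - <<'E'
from h import *
from rig import state,read_camera
s=state(); print(s['wrist_force'].round(2),s['tool_pos'].round(4))
E
```

```text
t: 4.0
tool_pos: [0.3902, -0.2805, 0.0735]
tool_rot: [0.559, 0.433, -0.559, 0.432]
wrist_force: [-21.0, 16.0, 62.3]
gripper_width: 0.0006
[-20.95  16.01  62.31] [ 0.3902 -0.2805  0.0735]
```

```bash
python3 -m pendant '[[-0.015,0,0,0,0,0],[-0.03,0,0,0,0,0],[-0.046,0,0,0,0,0],[-0.046,0,0,0,0,0],[-0.046,-0.03,0.02,0,0,0],[-0.046,-0.06,0.04,0,0,0],[-0.05,-0.09,0.06,0,0,0],[-0.05,-0.12,0.08,0,0,0],[-0.05,-0.13,0.1,0,0,0],[-0.05,-0.13,0.1,0,0,0]]'; python3 - <<'E'
from h import *
from rig import state,read_camera
s=state(); print(s['wrist_force'].round(2),s['tool_pos'].round(4))
for n in("scene","top"): cv2.imwrite(f"pics/{n}3.png",read_camera(n)["color"])
a=cv2.imread("pics/scene3.png")[255:365,260:420]; b=cv2.imread("pics/top3.png")[180:320,320:480]
cv2.imwrite("pics/s3z.png",cv2.resize(a,None,fx=5,fy=5,interpolation=cv2.INTER_CUBIC)); cv2.imwrite("pics/t3z.png",cv2.resize(b,None,fx=4,fy=4,interpolation=cv2.INTER_CUBIC))
E
```

```text
t: 5.25
tool_pos: [0.2386, -0.3451, 0.1231]
tool_rot: [0.56, 0.433, -0.56, 0.432]
wrist_force: [0.2, 0.2, 0.7]
gripper_width: 0.0
[0.2  0.18 0.66] [ 0.2386 -0.3451  0.1231]
```

View pics/s3z.png

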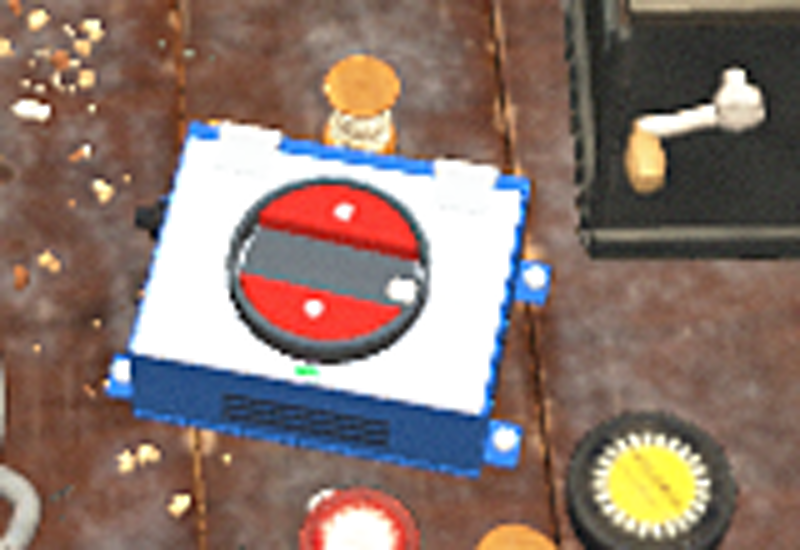

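View pics/t3z.png

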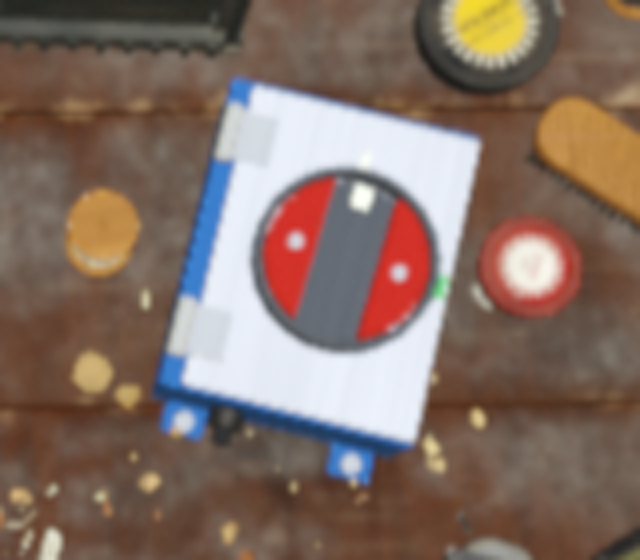

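The panel lies shut (front edge flush with the rim). Now I'll refine the slot's location from these views: the head is at about (347,258) in the top crop and (330,265) in the scene crop.

```bash
python3 - <<'E'
from h import *
p=np.load('p.npy')
b=lambda q:(q-[320,180]+.5)*4-.5
s=lambda q:(q-[260,255]+.5)*5-.5
for n,P in(('head',slot(p,0,0,0)),('mark',slot(p,.04,-.014,0)),('e-',slot(p,-.0475,0,0))): print(n,b(proj('top',P)).round(1),s(proj('scene',P)).round(1))
im=cv2.imread('pics/top3.png').astype(int)
m=((im[...,2]>150)&(im[...,1]<80)&(im[...,0]<80)).astype(np.uint8); m[:,440:]=0;m[:180]=0;m[320:]=0;m[:,:320]=0
n,l,st,c=cv2.connectedComponentsWithStats(m)
for i in range(1,n):
  if st[i,4]>40: print(st[i],c[i])
print('mid', ray('top',*np.mean([c[i] for i in range(1,n) if st[i,4]>40],0),.092))
v=np.array([.2386,-.3451,.1231]); t=slot(p,-.026,0,0); d=t-v; c_,s_=np.cos(p[2]),np.sin(p[2])
print('t',t,'toolmove y',-(d@[-s_,c_,0]),'z',-(d@[c_,s_,0]))
E
```

```text
head [349.4 257.2] [330.8 261.1]
mark [360.5 197. ] [404.9 288.5]
e- [331.1 336. ] [242.6 245.6]
[386 225  17  34 293] [393.28327645 240.46075085]
[410 230  17  35 313] [418.76996805 247.76038339]
mid [ 0.46820524 -0.25301194  0.092     ]
t [ 0.44355587 -0.24843478  0.092     ] toolmove y 0.1741623921309053 z -0.14497769690346615
```

```bash
python3 -m pendant '[[0,0.025,-0.02,0,0,0],[0,0.055,-0.045,0,0,0],[0,0.085,-0.07,0,0,0],[0,0.115,-0.096,0,0,0],[0,0.145,-0.121,0,0,0],[0,0.165,-0.138,0,0,0],[0,0.174,-0.146,0,0,0],[0,0.174,-0.146,0,0,0],[0,0.174,-0.146,0,0,0],[0,0.174,-0.146,0,0,0]]'; python3 - <<'E'
from h import *
from rig import state
s=state();p=np.load('p.npy'); d=s['tool_pos']-np.array([.4685,-.2541,.083]); c,sn=np.cos(p[2]),np.sin(p[2])
print('rel slot centre: hx',d@[c,sn,0],'hy',d@[-sn,c,0],'z',d[2]); print(s['joint_pos'].round(3),R.from_quat(s['tool_rot']).as_matrix().round(3))
E
```

```text
t: 6.6
tool_pos: [0.444, -0.2471, 0.1232]
tool_rot: [0.56, 0.433, -0.559, 0.432]
wrist_force: [-0.7, 0.2, 0.0]
gripper_width: 0.0007
rel slot centre: hx 0.0006544307421545506 hy 0.025472188763886003 z 0.04019244172660069
[-5.800e-01  2.950e-01  1.731e+00  1.000e-03  1.118e+00  1.245e+00] [[-0.001  0.968 -0.252]
 [ 0.002 -0.252 -0.968]
 [-1.    -0.001 -0.001]]
```

```bash
python3 -m pendant '[[0.008,0,0,0,0,0],[0.016,0,0,0,0,0],[0.022,0,0,0,0,0],[0.028,0,0,0,0,0],[0.033,0,0,0,0,0],[0.037,0,0,0,0,0],[0.04,0,0,0,0,0],[0.04,0,0,0,0,0],[0.04,0,0,0,0,0],[0.04,0,0,0,0,0]]'; python3 - <<'E'
from h import *
from rig import state,read_camera
s=state(); print(s['wrist_force'].round(2),s['tool_pos'].round(4))
cv2.imwrite("pics/scene4.png",read_camera("scene")["color"])
a=cv2.imread("pics/scene4.png")[215:365,230:430]
cv2.imwrite("pics/s4z.png",cv2.resize(a,None,fx=4,fy=4,interpolation=cv2.INTER_CUBIC))
E
```

```text
t: 7.85
tool_pos: [0.4441, -0.247, 0.0834]
tool_rot: [0.56, 0.433, -0.559, 0.432]
wrist_force: [0.4, -0.4, -1.1]
gripper_width: 0.0003
[ 0.38 -0.41 -1.08] [ 0.4441 -0.247   0.0834]
```

View pics/s4z.png

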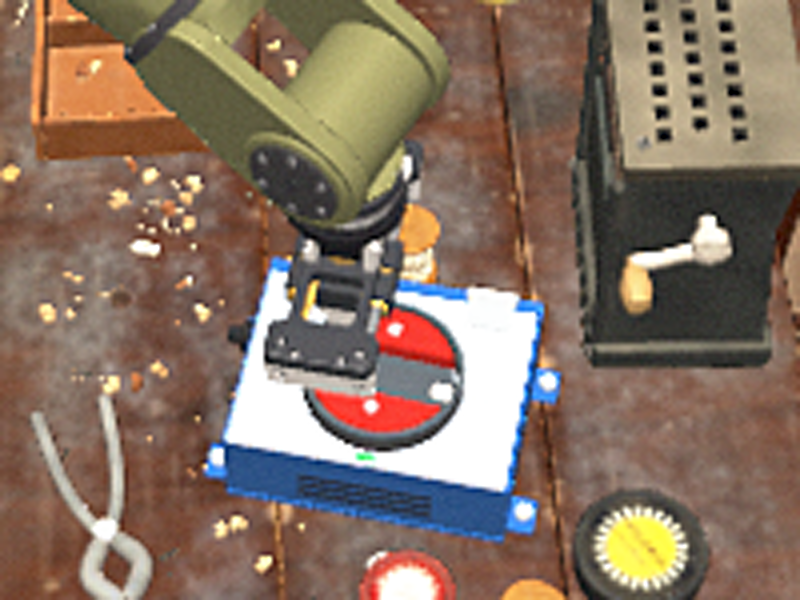

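```bash
python3 -m pendant '[[0,0,-0.003,0,0,0],[0,0,-0.006,0,0,0],[0,0.0015,-0.0095,0,0,0],[0,0.003,-0.0135,0,0,0],[0,0.0065,-0.0175,0,0,0],[0,0.0105,-0.0215,0,0,0],[0,0.015,-0.024,0,0,0],[0,0.019,-0.0255,0,0,0],[0,0.022,-0.026,0,0,0],[0,0.022,-0.026,0,0,0]]'; python3 - <<'E'
from h import *
from rig import state,read_camera
s=state(); print(s['wrist_force'].round(2),s['tool_pos'].round(4))
p=np.load('p.npy'); d=s['tool_pos']-np.array([.4685,-.2541,.083]); c,sn=np.cos(p[2]),np.sin(p[2])
print('hx',d@[c,sn,0],'hy',d@[-sn,c,0]); w=s['wrist_force'];print('force hx,hy',w@[c,sn,0],w@[-sn,c,0])
cv2.imwrite("pics/scene5.png",read_camera("scene")["color"])
a=cv2.imread("pics/scene5.png")[215:365,230:430]
cv2.imwrite("pics/s5z.png",cv2.resize(a,None,fx=4,fy=4,interpolation=cv2.INTER_CUBIC))
E
```

```text
t: 9.15
tool_pos: [0.4718, -0.2294, 0.0845]
tool_rot: [-0.559, -0.432, 0.56, -0.433]
wrist_force: [-9.7, -11.8, 11.0]
gripper_width: 0.0003
[ -9.74 -11.84  10.95] [ 0.4718 -0.2294  0.0845]
hx 0.024767425552767567 hy 0.0029713929666057397
force hx,hy -13.910025792074618 6.462691715816212
```

View pics/s5z.png

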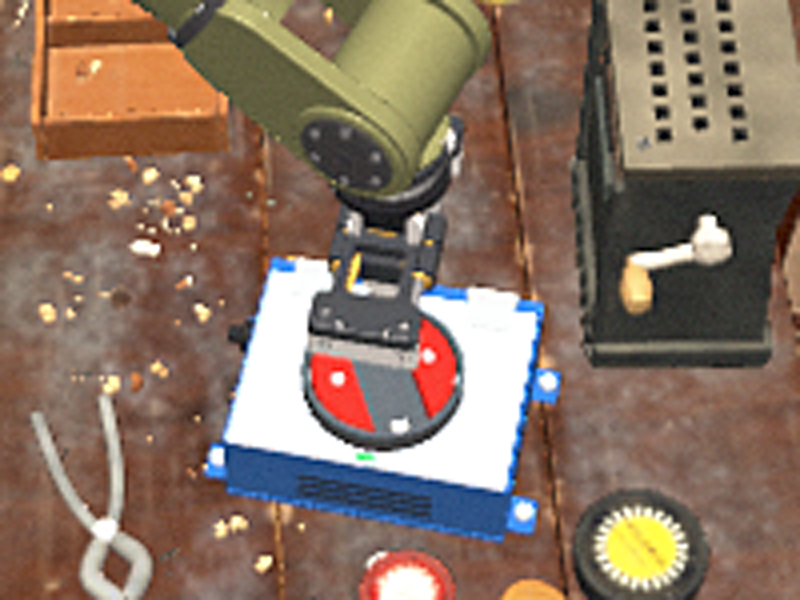

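```bash
python3 -m pendant '[[0,0.001,0.001,0,0,0],[0,0.003,0.001,0,0,0],[0,0.0055,0.001,0,0,0],[0,0.008,0.001,0,0,0],[0,0.0105,0.001,0,0,0],[0,0.0125,0.001,0,0,0],[0,0.014,0.001,0,0,0],[0,0.015,0.001,0,0,0],[0,0.016,0.001,0,0,0],[0,0.016,0.001,0,0,0]]'; cat > chk.py <<'E'
import sys
from h import *
from rig import state,read_camera
k=sys.argv[1]
s=state(); print(s['wrist_force'].round(2),s['tool_pos'].round(4))
p=np.load('p.npy'); d=s['tool_pos']-np.array([.4685,-.2541,.083]); c,sn=np.cos(p[2]),np.sin(p[2])
print('hx',d@[c,sn,0],'hy',d@[-sn,c,0]); w=s['wrist_force'];print('force hx,hy',w@[c,sn,0],w@[-sn,c,0])
a=read_camera("scene")["color"]; cv2.imwrite(f"pics/scene{k}.png",a)
cv2.imwrite(f"pics/s{k}z.png",cv2.resize(a[215:365,230:430],None,fx=4,fy=4,interpolation=cv2.INTER_CUBIC))
E
python3 chk.py 6
```

```text
t: 10.45
tool_pos: [0.4845, -0.2344, 0.0839]
tool_rot: [-0.557, -0.434, 0.562, -0.431]
wrist_force: [-21.3, -3.8, 8.6]
gripper_width: 0.0006
[-21.3   -3.79   8.64] [ 0.4845 -0.2344  0.0839]
hx 0.02304877845542191 hy -0.010534030210635498
force hx,hy -9.005964898552905 19.669583299578054
```

View pics/s6z.png

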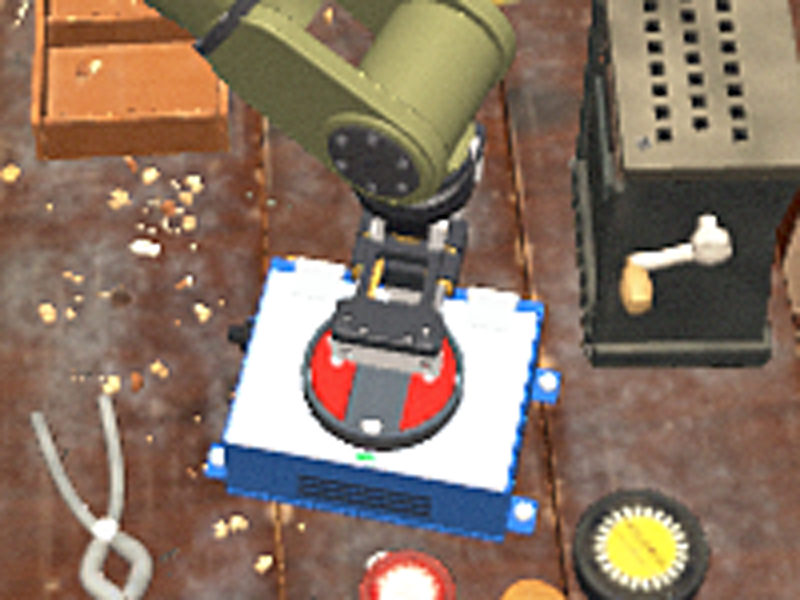

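```bash
python3 -m pendant '[[0,0.002,0,0,0,0],[0,0.003,0,0,0,0],[0,0.004,0,0,0,0],[0,0.005,0,0,0,0],[0,0.005,0,0,0,0],[0,0.005,0,0,0,0],[0,0.005,0,0,0,0],[0,0.005,0,0,0,0],[0,0.005,0,0,0,0],[0,0.005,0,0,0,0]]'; python3 chk.py 7
```

```text
t: 11.75
tool_pos: [0.4849, -0.2347, 0.0835]
tool_rot: [-0.555, -0.437, 0.564, -0.428]
wrist_force: [-38.9, 6.2, 26.1]
gripper_width: 0.0004
[-38.93   6.19  26.15] [ 0.4849 -0.2347  0.0835]
hx 0.022933734961201126 hy -0.01101257048914449
force hx,hy -3.7737614185369694 39.24103967997001
```

View pics/s7z.png

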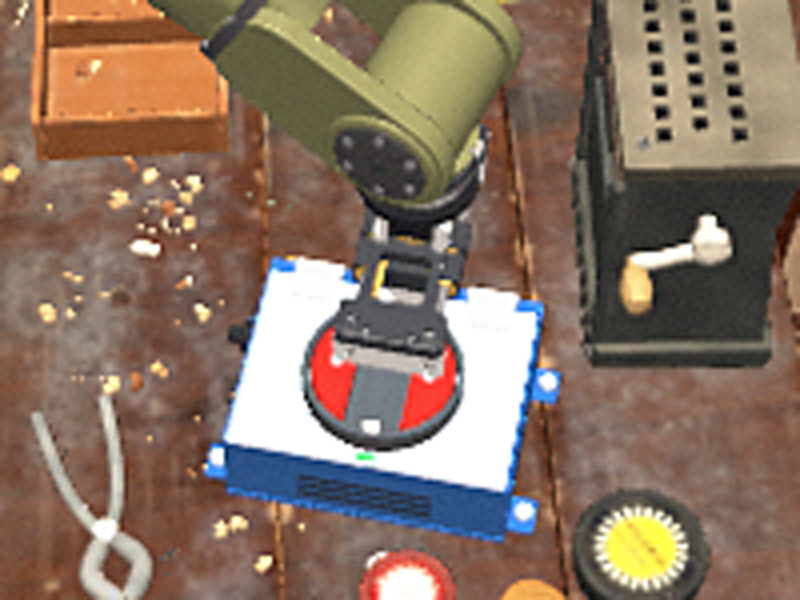

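The force rises to 39 N with the tip barely moving, which means it is at the stop. Next I back off to mid-slot, lift and retreat.

```bash
python3 -m pendant '[[0,-0.005,0,0,0,0],[0,-0.01,0,0,0,0],[0,-0.01,0,0,0,0],[-0.015,-0.01,0,0,0,0],[-0.03,-0.01,0,0,0,0],[-0.05,-0.01,0,0,0,0],[-0.08,-0.03,0,0,0,0],[-0.1,-0.07,0.02,0,0,0],[-0.1,-0.12,0.05,0,0,0],[-0.1,-0.16,0.08,0,0,0]]' && python3 -m pendant '[[0,-0.03,0.03,0,0,0],[0,-0.05,0.06,0,0,0],[0,-0.05,0.09,0,0,0],[0,-0.05,0.1,0,0,0],[0,-0.05,0.1,0,0,0],[0,-0.05,0.1,0,0,0],[0,-0.05,0.1,0,0,0],[0,-0.05,0.1,0,0,0],[0,-0.05,0.1,0,0,0],[0,-0.05,0.1,0,0,0]]'; python3 chk.py 8;  python3 - <<'E'
from h import *
from rig import read_camera
a=read_camera("top")["color"];cv2.imwrite("pics/top8.png",a)
cv2.imwrite("pics/t8z.png",cv2.resize(a[180:320,320:500],None,fx=4,fy=4,interpolation=cv2.INTER_CUBIC))
E
```

```text
t: 13.05
tool_pos: [0.3104, -0.2722, 0.1881]
tool_rot: [-0.555, -0.436, 0.564, -0.429]
wrist_force: [0.3, -1.3, 0.9]
gripper_width: 0.0003
t: 14.3
tool_pos: [0.2369, -0.3563, 0.1893]
tool_rot: [-0.555, -0.436, 0.564, -0.429]
wrist_force: [0.6, -0.3, 0.4]
gripper_width: 0.0004
[ 0.63 -0.32  0.45] [ 0.2369 -0.3563  0.1893]
hx -0.15706279999534278 hy 0.1985438010635454
force hx,hy -0.1558745559064567 -0.6875573900044529
```

View pics/s8z.png

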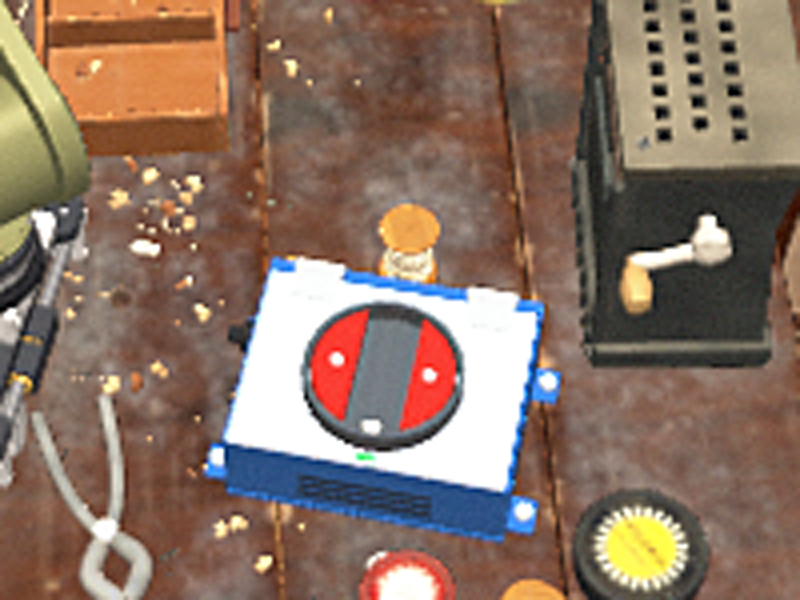

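View pics/t8z.png

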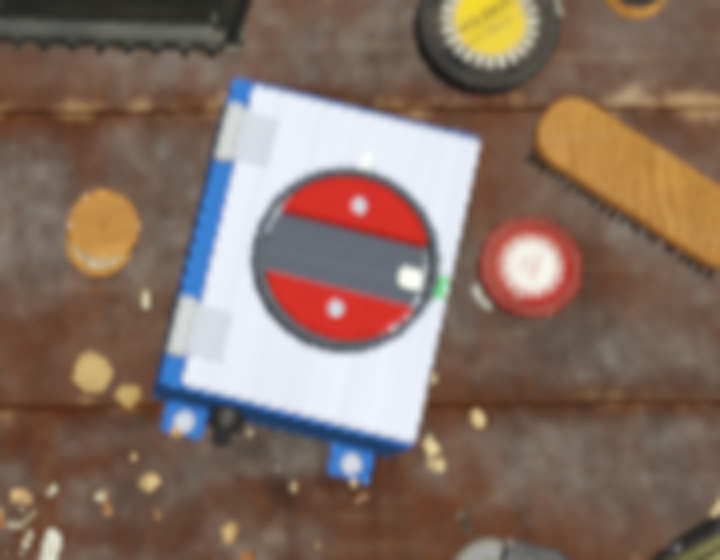

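```bash
python3 - <<'E'
from h import *
p=np.load('p.npy')
for f in('top3','top8'):
    im=cv2.imread(f'pics/{f}.png').astype(int)
    m=((im[...,2]>150)&(im[...,1]<80)&(im[...,0]<80)).astype(np.uint8); m[:,431:]=0;m[:180]=0;m[320:]=0;m[:,:320]=0
    n,l,st,c=cv2.connectedComponentsWithStats(m)
    q=[ray('top',*c[i],.092) for i in range(1,n) if st[i,4]>40]; d=q[1]-q[0]
    print(f,len(q),np.degrees(np.arctan2(d[1],d[0])-p[2])%180)
E
python3 - <<'E'
from h import *
p=np.load('p.npy')
T=lambda u,v:((u+.5)/4-.5+320,(v+.5)/4-.5+180)
for z,pts in((.078,[(362,197),(409,277)]),):
  for q in pts:
    d=ray('top',*T(*q),z)-slot(p,0,0,0); print(np.degrees(np.arctan2(d[1],d[0])-p[2])%360)
E
python3 - <<'E'
import cv2,numpy as np
a=cv2.imread('pics/top0.png').astype(int);b=cv2.imread('pics/top8.png').astype(int)
d=(np.abs(a-b).max(2)>40)
for n,(x0,x1,y0,y1) in dict(spool=(333,358,225,252),tin=(438,468,232,262),black=(422,462,165,205),jar=(205,245,180,215),yel=(195,240,222,268),box=(160,200,148,185)).items(): print(n,d[y0:y1,x0:x1].sum())
E
```

```text
top3 2 177.688485810089
top8 2 88.50716078952546
268.1429136425718
180.2966765141648
spool 0
tin 0
black 47
jar 0
yel 0
box 0
```

```bash
python3 -c "
from rig import sign_off
print(sign_off())"
```

```text
the job is handed in; nothing more can be done
None
```

The panel is shut and the fastener is turned to its locked stop. I handed the job in at about 14.5 s with the arm well clear.

**What I did:**
- I pushed the panel down at its bare front corner with the closed fingertips. It stopped hard with the tip at z = 73.5 mm and about 62 N upward on the wrist.
- I then set the tip in the slot, about 26 mm off the axis, and swept it clockwise. At the stop the tip moved only 0.5 mm more while the sideways force rose to about 39 N. It ended where I had calculated the 90° position to be.

**Last checks:**
- The pictures show the panel flush on the rim and the white mark at the green index.
- The mark points to 180.3° in the housing frame, where 180° is locked. The line through the red halves turned 89.2° from its start, which was near zero. Read on its own, that line gives about 1.5° short of locked, within what these images can resolve.
- In the before and after top images, the spool, red tin, jar, yellow tin and tack box show no change.
- The black tin's patch had 47 changed pixels. I put these down to the panel corner moving through that patch, as the tin itself looks unmoved.
- I didn't measure the pincers, only saw them in place in the scene view.

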